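# Trip test of a bench power unit

## Robot

A 7-joint arm with a two-finger parallel gripper is mounted at the origin on the work surface. World frame = base frame: x ahead of the robot, y to its left, z up, the work surface at z = 0. Lengths are in m, angles in rad, forces in N, time in s.
With the tool pointing down it reaches from about 0.4 to 0.85 m from the base axis. Payload 4.5 kg.
Tool frame: the origin (TCP) lies where the fingers leave the gripper's body, on its centre line; the fingertips stand 64 mm ahead of it and the grasp point (between the pads) lies 45 mm ahead of it; z points along the fingers, y is the direction in which the jaws open and shut (so a half turn about z gives the same grasp; the last joint's range is limited). The gripper opens to 88 mm and grips with 3 to 60 N. Pads are 18 mm wide; open, the fingers measure 123 mm over their backs; the gripper's body (75 mm by 187 mm) begins 45 mm behind the grasp point.
Start: joints at [-1.207, 0.689, -0.195, 1.565, 0.157, 0.902, -0.215], TCP at [0.202, 0.591, 0.303] pointing down, gripper open.
Joint ranges: [-3.01, 3.01], [-0.46, 2.08], [-1.47, 1.51], [0.13, 2.56], [-1, 4.14], [0.04, 2.09], [-2.66, 2.66]. Speed limits (rad/s): [2.57, 2.57, 3.14, 3.14, 3.14, 3.14, 3.14].

## Interface

Orientations are given as a unit quaternion [x, y, z, w].
In Python, from plant import monitor, snapshot, workorder, finder gives the robot as it stands.
- The arm moves only by the tool carry_out, never from a script. Its argument "motion" is one flat list of numbers, 6 for each row, row after row: the shift along the tool's x, y, z in cm, then the turn, a rotation vector about the tool's x, y, z in rad. In form: [x, y, z, rx, ry, rz, x, y, z, rx, ry, rz, ...]. A call has 1 to 8 rows; each row shifts and turns the commanded pose from where the row before left it, along the tool's axes as they then stand; what a row does not reach is not made up. A row lasts 1/8 s, in which the tool goes at most 62.5 mm and 10.7 degrees, less where a joint would pass 70% of its speed; a pose out of reach is approached as far as the arm can. A call with a gripper value outside its range is refused whole. "hand" is the finger opening in cm, from 0 to 8.81, set as the call begins (left out, the last holds). The fingers move at their own pace and stop on an object; "grip_force" is the grip in N (left out, the last holds). Time passes only in rows, so rows that do not move let the fingers close. It gives the time, the measured TCP pose, the force and the opening at its end, in the units of the state.
- monitor.get_state(): the state, without advancing time (a new reading comes with each control period).
- snapshot(name): name is "scene" or "top" or "wrist"; returns a dict with "frame" (400x640x3 uint8, red, green, blue), "range_z" (400x640 float32, m along the optical axis (not along the pixel's ray), 0 where there is no reading), "fx", "fy", "cx", "cy" (pixels), "rvec" (rotation vector, rad) and "tvec" (3), from world to camera coordinates, as OpenCV has them; the wrist camera has in their place "hand_eye" (4x4, takes a point from camera to tool coordinates, whose origin is the TCP and whose axes are the flange's). Camera axes: x right, y down, z forward; pixel columns grow to the right and rows downward; lengths in m; the calibration is good to about 2 mm. A picture is of the moment at which its call begins: read the wrist's pose just before it.
- workorder.finish_job(): hands the job in, once; it reports no verdict.
Trained networks look in a picture, given as the dict that the camera call returned (one of the last four; its "shot" number tells which), for a name from the list of things; names that differ only in an ending like _2 or _b are one class to them, and where a whole thing is asked for, a point or a joint stands for the part that bears it (a point fixed in the world has none). Each returns a list of dicts, best first, with "p" (0 to 1); they miss things now and then, are a little off and sometimes report something else, mostly with a low value. They report only what shows in the picture. A call takes as long as a camera call.
- finder.masks_of(picture, thing): "pixels" (400x640 bool, what is visible of it) and "extent" ([left, top, right, bottom] in pixels, round what is visible of it).
The state is a dict: "clock": time; "q": joint angles; "qd": joint speeds; "joint_torque": joint torques, N m; "tool_pos": TCP position; "eef_rot": TCP orientation; "contact_force": force on the tool from outside, world axes, zero at the start; "moment": the same for the moment, N m; "opening": opening from 0.0 (shut) to 1.0 (fully open).
Only numpy, scipy, OpenCV 4.12 (cv2) and the standard library are available. Lean on these libraries where they do the work, as an engineer would, in place of code of your own. Each camera call takes 0.05 s, during which the arm holds its last target. There are 200 camera calls.

## Task

Test the safety trip of the bench power unit: take the wooden push stick out of its steel cup and, with its thin end and not with the fingers, press the test button down in its round collar until the U-shaped lever drops. Then lift the lever back up until it rests fully home, and put the stick back in its cup, thin end down, with the cup left standing. Leave the other things on the bench where they are.

Things in the scene. Friction and masses are not known exactly. Their poses are not given: they have to be found in the camera images.
- unit: bench power unit, fixed: grey box 160 (x) x 220 (y) x 80 mm high with three outlets on its front (-x) face; origin at the centre of its underside. On its flat top: the button collar towards +y, the U-shaped lever towards -y
- collar_mouth (a point): centre of the open mouth of the round aluminium collar around the test button, 116 mm above the table: bore 28 mm, outside 44 mm, rising 36 mm from the top of the unit; unit frame (-20, 60, 116) mm
- button_top (a point): centre of the top face of the white test button (25 mm across) down in the collar, 24 mm below the mouth when not pressed; 92 mm above the table when released, 84 mm when fully down; moves with the button
- test_button: the test button, slides straight down 8 mm; its origin is 10 mm below its top face; a spring takes about 1 N at the start and 3 N fully down; the lever goes over at about 4 mm, so press it right down
- lever (a joint): angle of the U-shaped lever in rad: 0 = fully home (up, leaning 0.22 rad back from vertical, towards the unit's +x, against a stop), 1.35 = dropped (leaning 1.13 rad forward towards the unit's -x). It stays up by its own weight at 0, is over centre at 0.22 and falls from there to whichever side; moves freely, below 2 N at the grip
- lever_grip (a point): middle of the lever's black grip bar: 14 mm thick, 84 mm long, parallel to the unit's y axis, between two steel arms with a 69 mm gap; 85 mm from the hinge axis; when dropped about 124 mm above the table, when home about 171 mm. The point turns with the lever
- lever_hinge (a point): middle of the lever's hinge axis (along the unit's y), unit frame (30, -50, 88) mm
- cup: round steel holder cup, loose, 0.6 kg: tube 46 mm outside, 36 mm inside, 85 mm high on a 72 mm wide foot 7 mm thick; inner floor 8 mm above the origin, which is the centre of its underside; z up
- cup_rim (a point): centre of the cup's mouth, 85 mm above the table
- stick: wooden push stick, 180 mm long, about 40 g, standing in the cup, thin end down: lower 80 mm is a pale round rod 14 mm thick, upper 100 mm a darker round handle 22 mm thick; origin at the centre of the thin end's flat face, z along the stick to the handle end
- jar: bystander: closed glass jar with a white cap, 64 mm across, 95 mm high; origin under its centre
- model: bystander: plaster dental model, 60 x 70 x 33 mm; origin under its centre
- spatula: bystander: spatula 170 mm long lying on the table; origin under its centre
- wrench: bystander: wrench 150 mm long lying on the table; origin under its centre
- brushpot: bystander: white pot 76 mm across with three brushes, 160 mm high; origin under its centre

How it is judged:
By the outcome, as a careful person would: the job done as asked, in the order asked, and still so for the second after the job is handed in, with the robot touching nothing.
It also fails if it takes over 61 s, if anything falls off the work surface, if the arm or the gripper's body presses on something with over 40 N, if the wrist force passes 120 N, or if a joint passes its speed limit or range.

## Working session

There is one attempt and no reset: what is moved stays moved. The work goes in short steps, Python scripts to look and compute and a tool call to move; the robot and the scene stay as the last step left them, time stands still between calls to the robot, and variables do not carry over. Pictures are saved under pics/ and viewed, about 8 in all and at most 12, crops included, and the job is handed in when it is done.

Besides the shell and the picture viewer there is one more tool, called after "Call:" as name(argument=value, ...) on one line, values as JSON. carry_out: Moves the arm, as the interface text tells. Its arguments: {"type":"object","properties":{"motion":{"type":"array"},"hand":{"type":"number"},"grip_force":{"type":"number"}},"required":["motion"]}

```bash
ls; mkdir -p pics; cat > h.py <<'E'
import numpy as np, cv2
from scipy.spatial.transform import Rotation as R
from plant import monitor, snapshot, workorder, finder
def pts(p, m=None):
    """world points of the (masked) pixels, with pixel coords"""
    z=p["range_z"]; ok=z>0
    if m is not None: ok&=m
    v,u=np.nonzero(ok); d=z[v,u]
    c=np.c_[(u-p["cx"])/p["fx"]*d,(v-p["cy"])/p["fy"]*d,d]
    if "hand_eye" in p:
        s=p["_s"]; H=np.array(p["hand_eye"]); t=c@H[:3,:3].T+H[:3,3]
        return R.from_quat(s["eef_rot"]).apply(t)+s["tool_pos"]
    return (c-np.ravel(p["tvec"]))@cv2.Rodrigues(np.array(p["rvec"],float))[0]
def snap(n):
    s=monitor.get_state(); p=snapshot(n)
    if n=="wrist": p["_s"]=s
    return p
def save(p,n): cv2.imwrite(f"pics/{n}.png",p["frame"][:,:,::-1])
E
python3 - <<'E'
from h import *
print(monitor.get_state())
for n in("scene","top"):
    p=snap(n); save(p,n)
    for t in ["unit","collar_mouth","lever_grip","cup","stick","jar","model","spatula","wrench","brushpot"]:
        try: r=finder.masks_of(p,t)
        except Exception as e: print(t,e); continue
        for d in r[:1]:
            w=pts(p,d["pixels"])
            if len(w): print(n,t,round(d["p"],2),d["extent"],len(w),"med",np.median(w,0).round(3),"lo",np.percentile(w,2,axis=0).round(3),"hi",np.percentile(w,98,axis=0).round(3))
E
```

```text
pics
{'clock': 0.0, 'q': array([-1.20720299,  0.68998697, -0.19453009,  1.5663643 ,  0.15731824,
        0.90248498, -0.21508276]), 'qd': array([-2.31848328e-04, -3.78844422e-04,  5.87942410e-05, -4.77675151e-05,
        3.13348289e-04, -1.55858282e-03,  1.48072675e-05]), 'joint_torque': array([-2.80389204e-04, -5.27548063e+01, -1.26687393e+00, -1.53428900e+01,
       -5.26972453e-02,  6.62979161e-03,  1.59103256e-04]), 'tool_pos': array([0.20226999, 0.59081188, 0.30190307]), 'eef_rot': array([ 1.64087261e-01,  9.86445394e-01, -9.20532676e-04, -8.37457025e-05]), 'contact_force': array([-0.36529979,  0.00344312, -0.08761691]), 'moment': array([-0.03155745,  0.00651234,  0.0278902 ]), 'opening': 1.0013381389183325}
scene unit 0.57 [283.1, 205.4, 387.6, 284.9] 5677 med [ 0.68  -0.035  0.079] lo [ 0.564 -0.139  0.012] hi [0.733 0.091 0.174]
scene collar_mouth 0.85 [281.5, 199.8, 386.5, 283.6] 5753 med [ 0.68  -0.032  0.079] lo [ 0.561 -0.138  0.01 ] hi [0.733 0.092 0.174]
scene lever_grip 0.74 [306.2, 214.2, 341.7, 251.2] 392 med [ 0.69  -0.057  0.152] lo [ 0.665 -0.1    0.088] hi [ 0.70
[... 1317 characters left out ...]
 217.3] 562 med [0.518 0.298 0.017] lo [0.489 0.279 0.003] hi [0.552 0.334 0.09 ]
top stick 0.71 [171.0, 191.1, 198.0, 207.4] 202 med [0.517 0.303 0.164] lo [0.509 0.299 0.058] hi [0.528 0.317 0.191]
top model 0.9 [314.9, 232.4, 344.8, 257.0] 623 med [ 0.419 -0.023  0.019] lo [ 0.389 -0.056  0.014] hi [0.447 0.01  0.035]
top spatula 0.88 [375.1, 231.0, 409.5, 296.9] 1111 med [ 0.401 -0.189  0.004] lo [ 0.304 -0.232 -0.   ] hi [ 0.454 -0.153  0.022]
top wrench 0.82 [393.9, 93.1, 440.9, 131.3] 427 med [ 0.768 -0.262  0.008] lo [ 0.719 -0.315  0.001] hi [ 0.811 -0.198  0.012]
top brushpot 0.97 [197.1, 86.1, 232.5, 132.1] 1077 med [0.758 0.27  0.052] lo [0.719 0.232 0.   ] hi [0.811 0.309 0.152]
```

```bash
python3 - <<'E'
from h import *
S={}
for n in("top","scene"):
    p=snap(n); w=pts(p); S[n]=p
    b=(abs(w[:,0]-.62)<.14)&(abs(w[:,1]+.02)<.17)
    t=w[b&(abs(w[:,2]-.08)<.008)]
    print(n,"topface",cv2.minAreaRect((t[:,:2]*1000).astype(np.float32)),np.median(t[:,2]))
    c=w[b&(abs(w[:,2]-.117)<.006)&(w[:,1]>-.0)]
    print("collar",len(c),cv2.minEnclosingCircle((c[:,:2]*1000).astype(np.float32)),c.mean(0),c[:,:2].min(0),c[:,:2].max(0))
    c=w[b&(w[:,2]>.160)]
    print("grip",len(c),cv2.minAreaRect((c[:,:2]*1000).astype(np.float32)),c.max(0),np.median(c,0))
    b=(abs(w[:,0]-.52)<.06)&(abs(w[:,1]-.305)<.06)
    for a,e in((.172,.2),(.14,.172),(.1,.14),(.076,.092),(.002,.012)):
        c=w[b&(w[:,2]>a)&(w[:,2]<e)]
        if len(c)>3: print("cup/stick",a,e,len(c),np.median(c,0).round(4),c.min(0).round(3),c.max(0).round(3))
a=S["top"]["frame"][70:310,150:470]; b=S["scene"]["frame"][130:350,190:500]
A=cv2.resize(a,None,fx=2.4,fy=2.4); cv2.imwrite("pics/a.png",A[:,:,::-1])
cv2.imwrite("pics/b.png",cv2.resize(b,None,fx=2.5,fy=2.5)[:,:,::-1])
E
```

```text
top topface ((629.1819458007812, -20.011642456054688), (160.80462646484375, 220.0016632080078), 15.375617980957031) 0.08081364089773073
collar 161 ((593.81640625, 32.519229888916016), 21.696247100830078) [0.59316224 0.03266192 0.11639863] [0.57259641 0.01270087] [0.61317927 0.05305398]
grip 246 ((687.7600708007812, -55.58441162109375), (15.71854305267334, 83.87882995605469), 15.167412757873535) [ 0.70366784 -0.0141353   0.18370982] [ 0.68771972 -0.05440033  0.17673558]
cup/stick 0.172 0.2 94 [0.5191 0.3077 0.1871] [0.508 0.299 0.172] [0.528 0.319 0.193]
cup/stick 0.14 0.172 45 [0.5161 0.3011 0.1562] [0.508 0.298 0.14 ] [0.528 0.31  0.172]
cup/stick 0.1 0.14 49 [0.5168 0.3013 0.1193] [0.508 0.299 0.101] [0.528 0.31  0.139]
cup/stick 0.076 0.092 117 [0.5178 0.3038 0.0848] [0.498 0.288 0.076] [0.542 0.331 0.091]
cup/stick 0.002 0.012 578 [0.5127 0.2946 0.0043] [0.46  0.245 0.002] [0.579 0.365 0.012]
scene topface ((632.6275024414062, -21.188323974609375), (166.40194702148438, 221.49911499023438), 15.491813659667969) 0.07964587386141826
collar 112 ((596.2825317382812, 30.624990463256836), 22.724987030029297) [0.59731    0.03081461 0.1145155 ] [0.57371406 0.0093768 ] [0.61900583 0.05237357]
grip 218 ((693.125732421875, -56.4114875793457), (15.10775375366211, 84.14452362060547), 14.076455116271973) [ 0.70924357 -0.01555986  0.17950616] [ 0.69473719 -0.05882622  0.17496683]
cup/stick 0.172 0.2 65 [0.5263 0.3059 0.1834] [0.507 0.296 0.172] [0.535 0.317 0.19 ]
cup/stick 0.14 0.172 77 [0.5271 0.3035 0.1569] [0.513 0.297 0.14 ] [0.534 0.318 0.171]
cup/stick 0.1 0.14 94 [0.528  0.3042 0.1221] [0.513 0.296 0.1  ] [0.535 0.321 0.14 ]
cup/stick 0.076 0.092 100 [0.53   0.3035 0.0825] [0.499 0.285 0.076] [0.549 0.33  0.092]
cup/stick 0.002 0.012 233 [0.5385 0.2937 0.0056] [0.461 0.246 0.002] [0.578 0.364 0.012]
```

View pics/a.png

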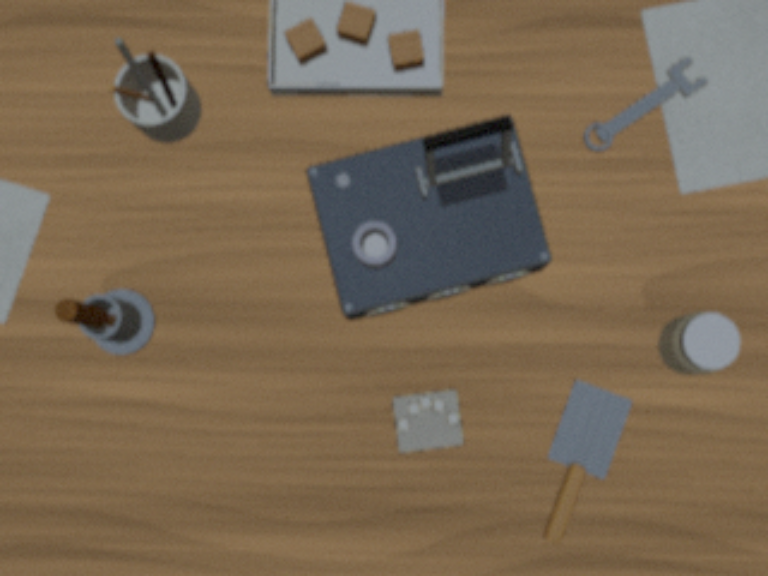

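View pics/b.png

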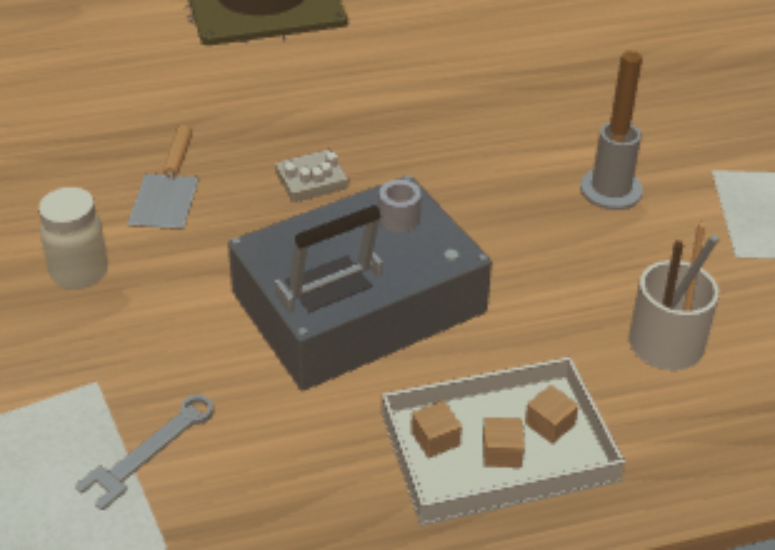

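Call:
carry_out(motion=[0, 0, 0, 0, 0, 0.162, 0, 0, 0, 0, 0, 0.162, 0, 0, 0, 0, 0, 0.162, 0, 0, 0, 0, 0, 0.162, 0, 0, 0, 0, 0, 0.162, 0, 0, 0, 0, 0, 0.162], hand=6)

```text
clock: 1.95
tool_pos: [0.2023, 0.5914, 0.3028]
eef_rot: [0.608, 0.794, 0.0, -0.0]
contact_force: [-0.0, 0.0, 0.4]
opening: 0.681
```

```bash
cat >> h.py <<'E'
def to(x,y,z,yaw=None):
    """cm/rad in tool axes to a tool-down TCP target (yaw = azimuth of the tool's y, deg)"""
    s=monitor.get_state(); r=R.from_quat(s["eef_rot"])
    d=r.inv().apply(np.array([x,y,z])-s["tool_pos"])*100
    M=r.as_matrix(); a=np.degrees(np.arctan2(M[1,1],M[0,1]))
    print("t",round(s["clock"],2),"pos",s["tool_pos"].round(4),"az",a.round(1),"zaxis",M[:,2].round(3),"F",s["contact_force"].round(1),"open",round(s["opening"],3),"D",d.round(2))
    if yaw is not None:
        g=np.radians(yaw); Y=np.array([np.cos(g),np.sin(g),0]); Z=np.array([0,0,-1.])
        print("rot",(r.inv()*R.from_matrix(np.c_[np.cross(Y,Z),Y,Z])).as_rotvec().round(3))
E
python3 -c "
from h import *
to(.52,.307,.32,15.4)"
```

```text
t 1.95 pos [0.2023 0.5914 0.3028] az 15.1 zaxis [-0.  0. -1.] F [-0.   0.   0.4] open 0.681 D [-35.74  23.26  -1.73]
rot [-0.    -0.    -0.005]
```

Call:
carry_out(motion=[-4.5, 2.9, -0.2, 0, 0, 0, -4.5, 2.9, -0.2, 0, 0, 0, -4.5, 2.9, -0.2, 0, 0, 0, -4.5, 2.9, -0.2, 0, 0, 0, -4.5, 2.9, -0.2, 0, 0, 0, -4.5, 2.9, -0.2, 0, 0, 0, -4.5, 2.9, -0.2, 0, 0, 0, -4.2, 3, -0.3, 0, 0, 0])

```text
clock: 2.95
tool_pos: [0.5231, 0.3077, 0.3199]
eef_rot: [0.606, 0.795, 0.0, -0.0]
contact_force: [0.7, -0.2, 1.0]
opening: 0.681
```

```bash
python3 - <<'E'
from h import *
p=snap("wrist"); save(p,"w1"); w=pts(p)
to(.52,.307,.32,15.4)
b=(abs(w[:,0]-.52)<.06)&(abs(w[:,1]-.307)<.06)
for a,e in((.18,.2),(.14,.172),(.1,.14),(.08,.092),(.004,.012)):
    c=w[b&(w[:,2]>a)&(w[:,2]<e)]
    if len(c)>3: print(a,e,len(c),np.median(c,0).round(4),c.min(0).round(3),c.max(0).round(3),cv2.minEnclosingCircle((c[:,:2]*1000).astype(np.float32)))
E
```

```text
t 3.0 pos [0.5299 0.3004 0.3205] az 14.8 zaxis [ 0.007 -0.005 -1.   ] F [ 5.3 -2.9  1.2] open 0.686 D [ 0.9  -0.79  0.04]
rot [ 0.006  0.006 -0.011]
0.18 0.2 614 [0.5171 0.3118 0.1881] [0.507 0.301 0.18 ] [0.528 0.321 0.19 ] ((517.4951782226562, 310.5883483886719), 10.778299331665039)
0.14 0.172 193 [0.5147 0.3198 0.1581] [0.507 0.31  0.14 ] [0.527 0.321 0.172] ((516.7022705078125, 313.08172607421875), 10.479605674743652)
0.1 0.14 169 [0.5151 0.3198 0.1211] [0.507 0.31  0.1  ] [0.527 0.321 0.14 ] ((516.6619262695312, 313.05743408203125), 10.529084205627441)
0.08 0.092 413 [0.5156 0.3203 0.0852] [0.496 0.294 0.08 ] [0.541 0.334 0.092] ((518.8555908203125, 311.7568359375), 22.804529190063477)
0.004 0.012 957 [0.5144 0.3247 0.0078] [0.484 0.285 0.004] [0.554 0.348 0.012] ((519.1314697265625, 311.5736389160156), 35.939762115478516)
```

View pics/w1.png

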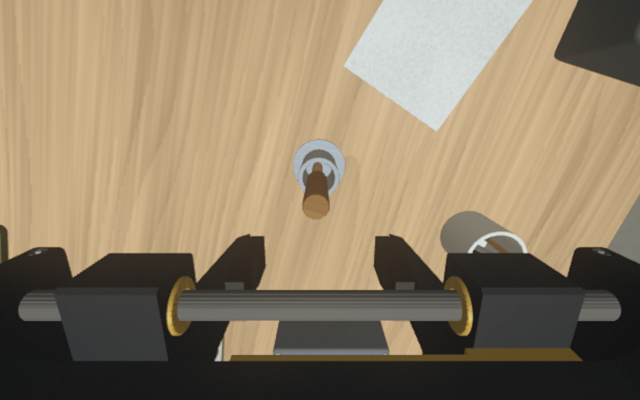

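Call:
carry_out(motion=[0.4, -0.2, 0, 0, 0, 0.005, 0, 0, 0, 0, 0, 0, 0, 0, 0, 0, 0, 0])

```text
clock: 3.38
tool_pos: [0.5176, 0.3139, 0.3197]
eef_rot: [0.607, 0.795, 0.0, -0.0]
contact_force: [0.2, 0.3, 0.4]
opening: 0.678
```

```bash
python3 - <<'E'
from h import *
p=snap("wrist"); w=pts(p)
to(.52,.307,.32,15.4)
b=(abs(w[:,0]-.52)<.06)&(abs(w[:,1]-.307)<.06)
for a,e in((.18,.2),(.14,.172),(.1,.14),(.08,.092),(.004,.012)):
    c=w[b&(w[:,2]>a)&(w[:,2]<e)]
    if len(c)>3: print(a,e,len(c),c.min(0).round(4),c.max(0).round(4),cv2.minEnclosingCircle((c[:,:2]*1000).astype(np.float32)))
E
```

```text
t 3.42 pos [0.5179 0.3137 0.3197] az 15.3 zaxis [-0.001  0.    -1.   ] F [ 0.5 -0.3  0.3] open 0.68 D [-0.7   0.03 -0.03]
rot [-0.    -0.001 -0.002]
0.18 0.2 612 [0.5066 0.3    0.18  ] [0.5284 0.3216 0.1901] ((517.2518310546875, 310.52508544921875), 11.125880241394043)
0.14 0.172 221 [0.5065 0.3099 0.1404] [0.5268 0.3213 0.172 ] ((516.6849975585938, 313.0555725097656), 10.584553718566895)
0.1 0.14 186 [0.5066 0.3098 0.1001] [0.5267 0.3213 0.1395] ((516.6666259765625, 312.93450927734375), 10.52879524230957)
0.08 0.092 421 [0.4962 0.2927 0.0802] [0.5415 0.3343 0.0917] ((519.00146484375, 311.5267028808594), 23.039051055908203)
0.004 0.012 937 [0.4834 0.2844 0.0047] [0.5542 0.3473 0.012 ] ((518.7783813476562, 311.70721435546875), 35.703575134277344)
```

Call:
carry_out(motion=[-0.3, -0.1, 2, 0, 0, 0.002, 0, 0, 3, 0, 0, 0, 0, 0, 3, 0, 0, 0, 0, 0, 3, 0, 0, 0, 0, 0, 1.2, 0, 0, 0, 0, 0, 0, 0, 0, 0, 0, 0, 0, 0, 0, 0])

```text
clock: 4.3
tool_pos: [0.5193, 0.3098, 0.1989]
eef_rot: [0.609, 0.793, 0.001, 0.0]
contact_force: [0.3, -0.4, 0.4]
opening: 0.681
```

Call:
carry_out(motion=[0, 0, 0, 0, 0, 0, 0, 0, 0, 0, 0, 0, 0, 0, 0, 0, 0, 0, 0, 0, 0, 0, 0, 0, 0, 0, 0, 0, 0, 0, 0, 0, 0, 0, 0, 0], hand=1, grip_force=45)

```text
clock: 5.05
tool_pos: [0.5188, 0.3093, 0.1978]
eef_rot: [0.609, 0.793, 0.0, 0.0]
contact_force: [-0.3, -0.5, 0.6]
opening: 0.237
```

Call:
carry_out(motion=[0, 0, -1.5, 0, 0, 0, 0, 0, -2.5, 0, 0, 0, 0, 0, -3, 0, 0, 0, 0, 0, -3, 0, 0, 0, 0, 0, -3, 0, 0, 0, 0, 0, -1.2, 0, 0, 0, 0, 0, 0, 0, 0, 0])

```text
clock: 5.92
tool_pos: [0.5188, 0.3094, 0.3404]
eef_rot: [0.609, 0.793, 0.001, 0.0]
contact_force: [-0.8, 0.4, -0.7]
opening: 0.232
```

```bash
python3 - <<'E'
from h import *
p=snap("wrist"); save(p,"w2"); w=pts(p)
to(.594,.032,.34,15.4)
b=(abs(w[:,0]-.52)<.06)&(abs(w[:,1]-.31)<.06)
for a,e in((.145,.22),(.08,.092),(.004,.012)):
    c=w[b&(w[:,2]>a)&(w[:,2]<e)]
    if len(c)>3: print(a,e,len(c),c.min(0).round(4),c.max(0).round(4),cv2.minEnclosingCircle((c[:,:2]*1000).astype(np.float32)))
E
```

```text
t 5.97 pos [0.5184 0.3091 0.3393] az 15.0 zaxis [-0.001 -0.    -1.   ] F [-0.1  0.2 -0.9] open 0.236 D [-28.72   0.12  -0.06]
rot [-0.001  0.    -0.007]
0.145 0.22 334 [0.5099 0.3096 0.1517] [0.5229 0.3174 0.2196] ((516.388671875, 312.0780334472656), 6.765219688415527)
0.08 0.092 416 [0.4962 0.2905 0.0801] [0.5414 0.3343 0.0872] ((518.94482421875, 311.50823974609375), 23.00756072998047)
0.004 0.012 1055 [0.4835 0.2839 0.004 ] [0.5542 0.3472 0.012 ] ((518.8602294921875, 311.7994689941406), 35.73722457885742)
```

View pics/w2.png

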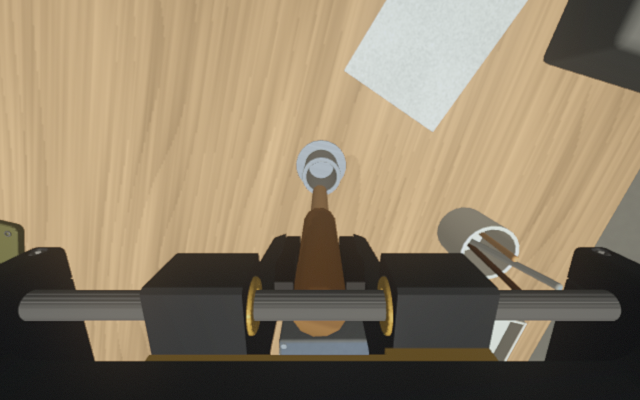

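Call:
carry_out(motion=[-3, 0.2, 0, 0, 0, 0.006, -5, 0, 0, 0, 0, 0, -6, 0, 0, 0, 0, 0, -6, 0, 0, 0, 0, 0, -5, 0, 0, 0, 0, 0, -2.7, 0, 0, 0, 0, 0, -1.2, 0, 0, 0, 0, 0, 0, 0, 0, 0, 0, 0])

```text
clock: 6.98
tool_pos: [0.5937, 0.0304, 0.3388]
eef_rot: [0.611, 0.791, -0.0, -0.001]
contact_force: [-0.0, 0.6, -0.3]
opening: 0.242
```

Call:
carry_out(motion=[0, 0, 0, 0, 0, 0, 0, 0, 0, 0, 0, 0])

```text
clock: 7.22
tool_pos: [0.5938, 0.032, 0.3396]
eef_rot: [0.61, 0.792, 0.0, -0.0]
contact_force: [-0.5, -0.2, 0.8]
opening: 0.235
```

```bash
cat >> h.py <<'E'
from scipy.optimize import least_squares
def rod(w):
    """fit the thin rod (radius 7 mm) in tool axes from wrist points: returns axis tool-xy at end and slope"""
    s=monitor.get_state(); t=R.from_quat(s["eef_rot"]).inv().apply(w-s["tool_pos"])
    c=t[(t[:,2]>.11)&(t[:,2]<.192)&(abs(t[:,0])<.016)&(abs(t[:,1])<.016)]
    f=least_squares(lambda a:np.hypot(c[:,0]-a[0]-a[2]*(c[:,2]-.19),c[:,1]-a[1]-a[3]*(c[:,2]-.19))-.007,[0,0,0,0],loss="soft_l1",f_scale=.001)
    e=np.array([f.x[0],f.x[1],.19])
    print("rod n",len(c),"end tool xy mm",(f.x[:2]*1000).round(1),"slope",f.x[2:].round(3),"zmax",c[:,2].max().round(4),"end world",(R.from_quat(s["eef_rot"]).apply(e)+s["tool_pos"]).round(4))
E
python3 - <<'E'
from h import *
p=snap("wrist"); save(p,"w3"); w=pts(p)
to(.594,.032,.34,15.4); rod(w)
c=w[(abs(w[:,2]-.1155)<.004)&(np.hypot(w[:,0]-.594,w[:,1]-.032)<.03)]
print(len(c),c.min(0),c.max(0),cv2.minEnclosingCircle((c[:,:2]*1000).astype(np.float32)))
f=least_squares(lambda a:np.clip(np.hypot(c[:,0]-a[0],c[:,1]-a[1])-.022,0,1)+np.clip(.014-np.hypot(c[:,0]-a[0],c[:,1]-a[1]),0,1),[.594,.032]); print("collar",f.x)
E
```

```text
t 7.28 pos [0.5938 0.0317 0.3397] az 14.8 zaxis [-0.     0.001 -1.   ] F [-0.1  0.6 -0.6] open 0.235 D [ 0.03  0.03 -0.03]
rot [ 0.    -0.001 -0.011]
rod n 341 end tool xy mm [ 1.4 -1.8] slope [-0.002  0.   ] zmax 0.189 end world [0.5917 0.0327 0.1497]
646 [0.57119407 0.01229186 0.11154913] [0.61441305 0.054238   0.11892652] ((592.7713012695312, 32.30177688598633), 22.07657241821289)
collar [0.59262454 0.03256341]
```

View pics/w3.png

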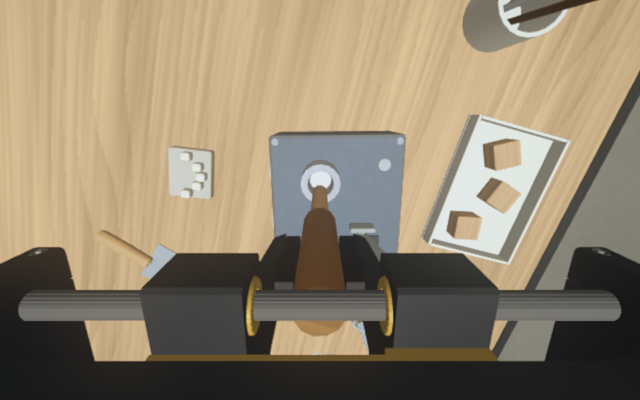

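Call:
carry_out(motion=[0, 0.1, 1, 0, 0, 0, 0, 0, 1.5, 0, 0, 0, 0, 0, 1.5, 0, 0, 0, 0, 0, 1.2, 0, 0, 0, 0, 0, 0.6, 0, 0, 0, 0, 0, 0.4, 0, 0, 0, 0, 0, 0.3, 0, 0, 0, 0, 0, 0.1, 0, 0, 0])

```text
clock: 8.28
tool_pos: [0.5946, 0.0304, 0.2742]
eef_rot: [0.611, 0.792, -0.0, -0.0]
contact_force: [-2.8, -0.6, 4.5]
opening: 0.236
```

Call:
carry_out(motion=[0, 0, 0.1, 0, 0, 0, 0, 0, 0, 0, 0, 0, 0, 0, 0, 0, 0, 0])

```text
clock: 8.65
tool_pos: [0.5947, 0.0304, 0.2737]
eef_rot: [0.611, 0.792, 0.0, 0.0]
contact_force: [-2.5, -0.9, 7.1]
opening: 0.24
```

```bash
python3 - <<'E'
from h import *
to(.594,.032,.274,15.4)
for n in ("scene",):
    p=snap(n); w=pts(p); cv2.imwrite("pics/s2.png",cv2.resize(p["frame"][130:300,240:480],None,fx=3,fy=3)[:,:,::-1])
E
```

```text
t 8.65 pos [0.5947 0.0304 0.2737] az 14.7 zaxis [ 0.  0. -1.] F [-2.5 -0.9  7.1] open 0.24 D [ 0.18 -0.03 -0.03]
rot [ 0.     0.    -0.013]
```

View pics/s2.png

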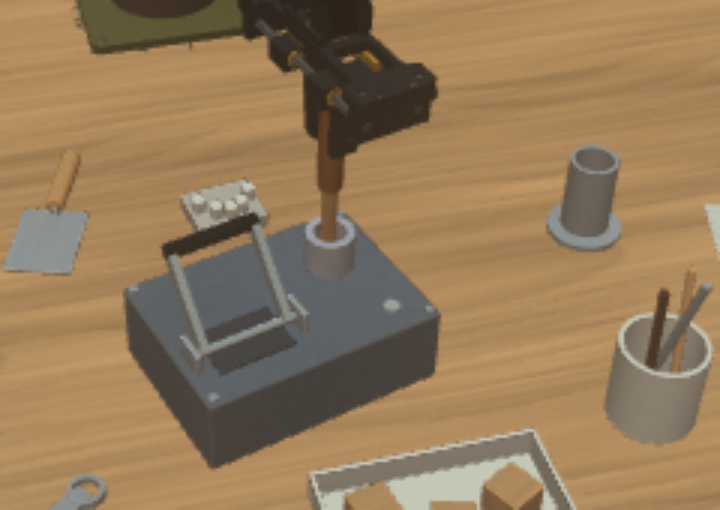

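Call:
carry_out(motion=[0, 0, -1, 0, 0, 0, 0, 0, -2, 0, 0, 0, 0, 0, -2.5, 0, 0, 0, 0, 0, -1.5, 0, 0, -0.013, -2, -1.2, -0.2, 0, 0, 0, -4, -2, 0, 0, 0, 0, -3.5, -1.5, 0, 0, 0, 0, -1.5, -0.5, 0, 0, 0, 0])

```text
clock: 9.7
tool_pos: [0.5737, -0.0921, 0.3449]
eef_rot: [0.607, 0.795, -0.0, 0.0]
contact_force: [-1.3, -0.0, -0.3]
opening: 0.234
```

Call:
carry_out(motion=[0, 0, 0, 0, 0, 0, 0, 0, 0, 0, 0, 0, 0, 0, 0, 0, 0, 0])

```text
clock: 10.07
tool_pos: [0.5745, -0.0873, 0.3446]
eef_rot: [0.605, 0.796, 0.0, -0.0]
contact_force: [-0.1, 0.2, 0.2]
opening: 0.24
```

```bash
python3 - <<'E'
from h import *
a=np.radians(15.4); c=np.array([.5927,.0324]); U=np.array([[np.cos(a),-np.sin(a)],[np.sin(a),np.cos(a)]])
p=snap("wrist"); w=pts(p); rod(w)
t=c+U@np.array([-.052,-.11]); print("rod target",t); to(*t,.34,15.4)
for n in("top","scene"):
    q=snap(n); v=pts(q); r=finder.masks_of(q,"lever_grip")
    u=(v[:,:2]-c)@U*1000+[-20,60]
    k=(abs(u[:,1]+50)<38)&(abs(u[:,0]+45)<60)&(v[:,2]>.105)&(v[:,2]<.14)
    print(n,k.sum(),np.c_[u,v[:,2]*1000][k].min(0).round(),np.c_[u,v[:,2]*1000][k].max(0).round(),np.median(u[k],0).round())
E
```

```text
rod n 341 end tool xy mm [ 1.5 -1.5] slope [-0.001  0.002] zmax 0.1894 end world [ 0.5726 -0.0865  0.1546]
rod target [ 0.57177821 -0.08745941]
t 10.12 pos [ 0.5744 -0.0877  0.3446] az 15.6 zaxis [ 0.     0.001 -1.   ] F [ 0.1 -0.7 -0.1] open 0.238 D [ 0.09 -0.24  0.46]
rot [ 0.    -0.001  0.003]
top 91 [-53. -36. 105.] [ 13. -12. 136.] [-43. -19.]
scene 238 [-52. -88. 105.] [ 12. -12. 134.] [-39. -39.]
```

Call:
carry_out(motion=[-0.1, 0, 1.2, 0, 0, 0, 0, 0, 1.8, 0, 0, 0, 0, 0, 1.6, 0, 0, 0, 0, 0, 0.6, 0, 0, 0, 0, 0, 0, 0, 0, 0, 0, 0.3, 0, 0, 0, 0, 0, 0.5, 0, 0, 0, 0, 0, 0.4, 0, 0, 0, 0])

```text
clock: 11.32
tool_pos: [0.5859, -0.0872, 0.293]
eef_rot: [0.606, 0.796, -0.0, -0.0]
contact_force: [-4.1, -0.8, 2.4]
opening: 0.237
```

Call:
carry_out(motion=[0, 0.5, -0.8, 0, 0, 0, 0, 0.5, -0.8, 0, 0, 0, 0, 0.6, -0.6, 0, 0, 0, 0, 0.6, -0.6, 0, 0, 0, 0, 0.7, -0.5, 0, 0, 0, 0, 0.7, -0.5, 0, 0, 0, 0, 0.8, -0.3, 0, 0, 0, 0, 0.8, -0.3, 0, 0, 0])

```text
clock: 12.32
tool_pos: [0.6368, -0.0729, 0.3368]
eef_rot: [0.606, 0.796, 0.0, 0.0]
contact_force: [-0.3, 0.3, -0.3]
opening: 0.239
```

```bash
python3 - <<'E'
from h import *
a=np.radians(15.4); c=np.array([.5927,.0324]); U=np.array([[np.cos(a),-np.sin(a)],[np.sin(a),np.cos(a)]])
p=snap("wrist"); rod(pts(p)); s=monitor.get_state()
to(.6,0,.3,15.4); print("tcp unit",(s["tool_pos"][:2]-c)@U*1000+[-20,60])
p=snap("scene"); cv2.imwrite("pics/s3.png",cv2.resize(p["frame"][130:300,240:480],None,fx=3,fy=3)[:,:,::-1])
E
```

```text
rod n 792 end tool xy mm [ 4.3 10.6] slope [0.055 0.213] zmax 0.1893 end world [ 0.6475 -0.0653  0.1472]
t 12.38 pos [ 0.638  -0.0724  0.3372] az 15.5 zaxis [ 0.003  0.001 -1.   ] F [ 1.4  0.4 -0.2] open 0.237 D [ 7.99 -1.74  3.71]
rot [ 0.003 -0.     0.001]
tcp unit [ -4.19429917 -53.06551331]
```

View pics/s3.png

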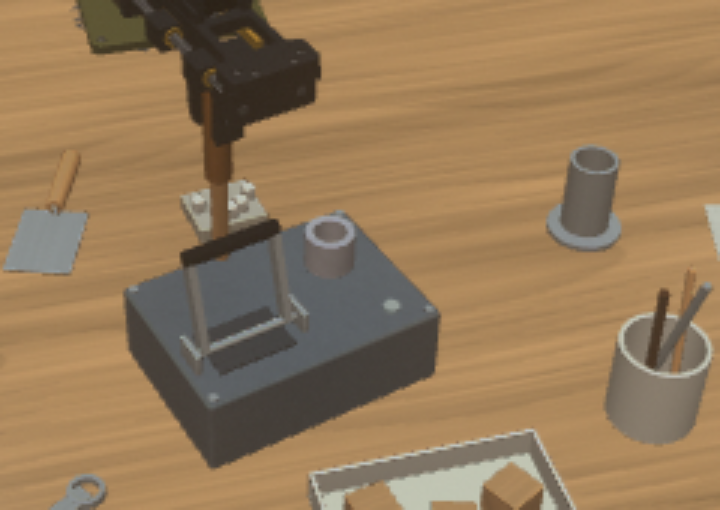

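Call:
carry_out(motion=[0, 0.6, -0.2, 0, 0, 0, 0, 0.6, -0.1, 0, 0, 0, 0, 0.6, 0, 0, 0, 0, 0, 0.6, 0, 0, 0, 0, 0, 0.6, 0, 0, 0, 0, 0, 0.5, 0, 0, 0, 0, 0, 0.3, 0, 0, 0, 0, 0, 0, 0, 0, 0, 0])

```text
clock: 13.42
tool_pos: [0.6728, -0.0631, 0.3396]
eef_rot: [0.606, 0.796, 0.0, -0.0]
contact_force: [0.5, -0.6, -0.5]
opening: 0.238
```

Call:
carry_out(motion=[0, 0.1, 0, 0, 0, 0, 0, 0, 0, 0, 0, 0, 0, -0.5, 0, 0, 0, 0, 0, -1, 0, 0, 0, 0, 0, -1, 0, 0, 0, 0, 0, -0.5, 0, 0, 0, 0, 0, 0, 0, 0, 0, 0])

```text
clock: 14.3
tool_pos: [0.6444, -0.0712, 0.34]
eef_rot: [0.606, 0.795, 0.0, 0.0]
contact_force: [1.0, 0.0, 0.0]
opening: 0.238
```

```bash
cat >> h.py <<'E'
def bar():
    a=np.radians(15.4); c=np.array([.5927,.0324]); U=np.array([[np.cos(a),-np.sin(a)],[np.sin(a),np.cos(a)]])
    for n in("top","scene"):
        q=snap(n); v=pts(q); u=(v[:,:2]-c)@U*1000+[-20,60]
        k=(u[:,1]>-88)&(u[:,1]<-20)&(u[:,0]>15)&(u[:,0]<75)&(v[:,2]>.155)&(v[:,2]<.19)
        m=np.c_[u,v[:,2]*1000][k]; print(n,len(m),m.min(0).round(1),m.max(0).round(1),np.median(m,0).round(1))
    return q
E
python3 - <<'E'
from h import *
p=snap("wrist"); rod(pts(p)); to(.6,0,.3,15.4); q=bar(); cv2.imwrite("pics/s4.png",cv2.resize(q["frame"][130:300,240:480],None,fx=3,fy=3)[:,:,::-1])
E
```

```text
rod n 342 end tool xy mm [ 0.9 -2.2] slope [-0.001  0.001] zmax 0.1885 end world [ 0.6424 -0.0706  0.1499]
t 14.35 pos [ 0.6447 -0.0709  0.3399] az 15.4 zaxis [ 0.  0. -1.] F [0.3 0.4 0.6] open 0.237 D [ 8.03 -2.43  3.99]
rot [ 0.001 -0.     0.   ]
top 27 [ 42.6 -30.  169.6] [ 56.2 -20.6 182.1] [ 47.9 -25.2 176.9]
scene 166 [ 45.5 -87.5 156. ] [ 60.2 -20.2 180.9] [ 55.4 -55.  175.2]
```

View pics/s4.png

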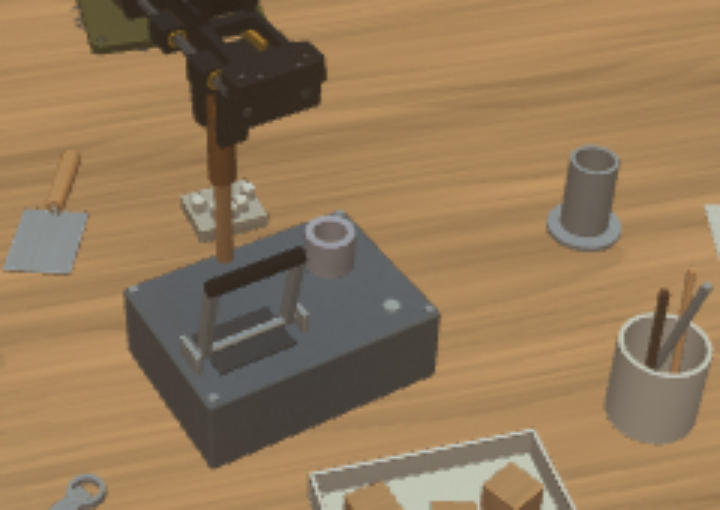

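Call:
carry_out(motion=[3, -0.2, 0, 0, 0, 0, 5.5, -0.3, 0, 0, 0, 0, 6, -0.3, 0, 0, 0, 0, 6, -0.3, 0, 0, 0, 0, 6, -0.3, 0, 0, 0, 0, 5.5, -0.2, 0, 0, 0, 0, 5, -0.2, 0, 0, 0, 0, 2.2, 0, 0, 0, 0, 0])

```text
clock: 15.45
tool_pos: [0.5216, 0.3062, 0.3396]
eef_rot: [0.604, 0.797, 0.001, -0.001]
contact_force: [0.8, -0.8, -0.8]
opening: 0.237
```

Call:
carry_out(motion=[0.9, 0, 0, 0, 0, 0, 0, 0, 0, 0, 0, 0, 0, 0, 0, 0, 0, 0, 0, 0, 0, 0, 0, 0])

```text
clock: 15.95
tool_pos: [0.5215, 0.3093, 0.3398]
eef_rot: [0.607, 0.795, -0.0, 0.0]
contact_force: [-0.8, 0.3, -1.0]
opening: 0.24
```

```bash
python3 - <<'E'
from h import *
p=snap("wrist"); w=pts(p); rod(w); to(.519,.3115,.34,15.4)
b=(abs(w[:,0]-.52)<.06)&(abs(w[:,1]-.31)<.06)
for a,e in((.08,.092),(.004,.012)):
    c=w[b&(w[:,2]>a)&(w[:,2]<e)]; print(a,len(c),cv2.minEnclosingCircle((c[:,:2]*1000).astype(np.float32)))
E
```

```text
rod n 342 end tool xy mm [ 0.5 -1.6] slope [-0.003  0.001] zmax 0.1885 end world [0.5197 0.3096 0.1498]
t 16.0 pos [0.5214 0.3096 0.3398] az 15.3 zaxis [ 0. -0. -1.] F [ 1.3 -0.1 -0.4] open 0.238 D [ 0.24 -0.18 -0.02]
rot [ 0.     0.    -0.002]
0.08 412 ((518.6602783203125, 311.80877685546875), 22.788959503173828)
0.004 1062 ((518.8515625, 311.4342346191406), 35.8455696105957)
```

Call:
carry_out(motion=[0.2, 0, 1.5, 0, 0, 0, 0, 0, 2, 0, 0, 0, 0, 0, 2.5, 0, 0, 0, 0, 0, 2.5, 0, 0, 0, 0, 0, 2.5, 0, 0, 0, 0, 0, 1.8, 0, 0, 0, 0, 0, 0.8, 0, 0, 0, 0, 0, 0.3, 0, 0, 0])

```text
clock: 17.0
tool_pos: [0.5201, 0.3127, 0.2001]
eef_rot: [0.606, 0.796, -0.0, -0.0]
contact_force: [0.6, -0.4, 0.0]
opening: 0.239
```

Call:
carry_out(motion=[0, 0, 0.1, 0, 0, 0, 0, 0, 0, 0, 0, 0, 0, 0, 0, 0, 0, 0])

```text
clock: 17.38
tool_pos: [0.5205, 0.313, 0.2002]
eef_rot: [0.606, 0.796, 0.001, 0.0]
contact_force: [-0.2, 0.3, 0.5]
opening: 0.24
```

Call:
carry_out(motion=[0, 0, 0.2, 0, 0, 0, 0, 0, 0, 0, 0, 0, 0, 0, 0, 0, 0, 0])

```text
clock: 17.75
tool_pos: [0.5204, 0.3129, 0.1978]
eef_rot: [0.606, 0.796, 0.0, 0.0]
contact_force: [1.0, 0.5, 1.6]
opening: 0.235
```

Call:
carry_out(motion=[0, 0, 0, 0, 0, 0, 0, 0, 0, 0, 0, 0, 0, 0, 0, 0, 0, 0, 0, 0, 0, 0, 0, 0], hand=5, grip_force=10)

```text
clock: 18.25
tool_pos: [0.5202, 0.3128, 0.1977]
eef_rot: [0.606, 0.796, -0.0, -0.0]
contact_force: [-0.4, -0.4, -0.8]
opening: 0.566
```

Call:
carry_out(motion=[0, 0, -1, 0, 0, 0, 0, 0, -2, 0, 0, 0, 0, 0, -3, 0, 0, 0, 0, 0, -3, 0, 0, 0, 0, 0, -3, 0, 0, 0, 0, 0, -2, 0, 0, 0, 0, 0, -1, 0, 0, 0, 0, 0, 0, 0, 0, 0])

```text
clock: 19.25
tool_pos: [0.5204, 0.3129, 0.3483]
eef_rot: [0.606, 0.796, 0.001, 0.0]
contact_force: [0.1, -0.5, 0.4]
opening: 0.566
```

```bash
python3 - <<'E'
from h import *
to(.519,.3115,.34,15.4); p=snap("wrist"); w=pts(p)
b=(abs(w[:,0]-.52)<.06)&(abs(w[:,1]-.31)<.06)
for a,e in((.18,.2),(.1,.14),(.08,.092),(.004,.012)):
    c=w[b&(w[:,2]>a)&(w[:,2]<e)]; print(a,len(c),c[:,2].max(),cv2.minEnclosingCircle((c[:,:2]*1000).astype(np.float32)))
q=bar(); cv2.imwrite("pics/s5.png",cv2.resize(q["frame"][110:350,190:500],None,fx=2.5,fy=2.5)[:,:,::-1])
p=snap("top")
for t in ["jar","model","spatula","wrench","brushpot"]:
    for d in finder.masks_of(p,t)[:1]: print(t,d["extent"])
E
```

```text
t 19.25 pos [0.5204 0.3129 0.3483] az 15.4 zaxis [ 0.001  0.001 -1.   ] F [ 0.1 -0.5  0.4] open 0.566 D [-0.1  -0.17  0.83]
rot [ 0.001 -0.     0.   ]
0.18 481 0.19013833849129033 ((518.3793334960938, 314.06658935546875), 10.762721061706543)
0.1 129 0.13942859370043037 ((517.4692993164062, 316.35992431640625), 10.55876350402832)
0.08 354 0.09081448034712047 ((519.014404296875, 311.7706604003906), 22.973417282104492)
0.004 804 0.011993032555774885 ((518.8164672851562, 311.4045104980469), 35.79219436645508)
top 190 [ 40.9 -87.5 155.8] [ 56.6 -20.4 181.8] [ 47.9 -54.5 176.9]
scene 164 [ 45.8 -88.  157.2] [ 59.6 -20.5 180.1] [ 55.2 -55.3 174.7]
jar [425.2, 200.7, 460.9, 226.5]
model [313.6, 234.5, 342.8, 258.2]
spatula [378.9, 227.4, 411.8, 296.3]
wrench [398.1, 92.6, 441.9, 132.5]
brushpot [197.5, 88.8, 233.2, 132.2]
```

View pics/s5.png

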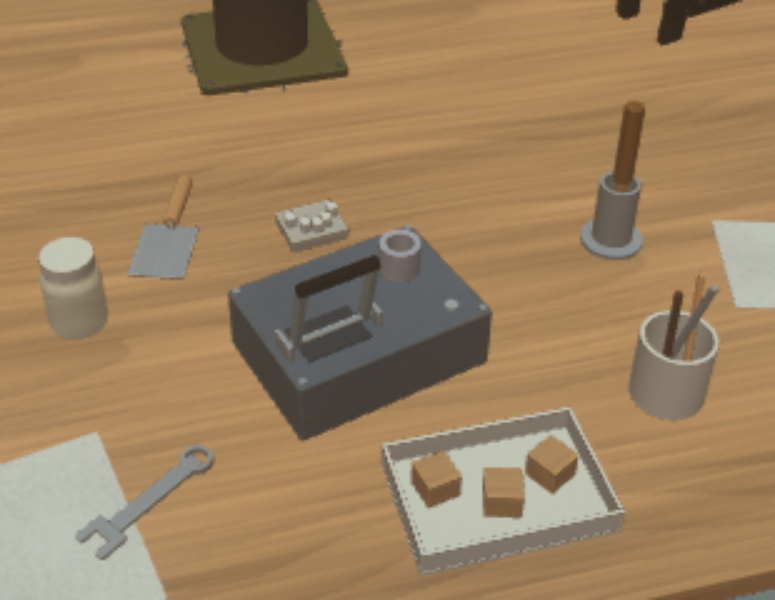

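```bash
python3 -c "
from h import *
print(workorder.finish_job())"
```

```text
the job is handed in; nothing more can be done
None
```

The safety trip test is done and handed in at about 19.5 s, well under the 61 s limit; the hand-in gave no verdict.

**What I did:**
- I gripped the stick by its handle and took it out of the cup.
- With the thin end I pressed the button to its bottom, with about 7 N at the wrist and the end near 84 mm. A picture showed the lever dropped.
- I raised the lever with the same end of the stick, then stood the stick back in the cup, thin end down, and withdrew the open gripper.

**Last checks:**
- **Lever:** home. The grip bar is back at its starting position, within about 1 mm in both fixed cameras.
- **Cup:** standing, and its measured position is unchanged to within 0.5 mm.
- **Stick:** upright in the cup, top at about 189 mm.
- **Other things:** the last scene picture shows them where they were. The network outlines of the spatula and wrench in the top view differ by up to about 4 pixels from the first look. I put that down to detector noise, since the arm never went near either of them. The jar was not found in the first top view, so I compared it only in the scene picture.

No check failed. Early on, the fixed cameras and the wrist camera disagreed by up to a few millimetres, and I used the wrist camera for positioning the stick.

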